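Show a drilled spacer bar to the inspection camera

TASK

The wooden spacer bar in the drilling jig has just been drilled: swing the jig's leaf right over by its ball knob until it stands open by itself, then lift the bar out. Hold the bar's underside up to the tilted inspection camera, 100 mm in front of the lens glass, centred on the lens and square to it, with the bar's long side running level across the picture. Finish while still holding it there, motionless in the air, and do not bump the camera or push the other things on the table about.

Things in the scene. Friction and masses are not known exactly. Their poses are not given: they have to be found in the camera images.
- jig: Aluminium leaf drilling jig, bolted to the table: base plate 155 x 120 x 14 mm. Origin on the table under the middle of the bar's nest; the plate runs from 65 mm on its -x side to 90 mm on its +x side. x points from the ball knob's side to the hinge, y along the hinge pin, z up. The hinge lugs begin 63 mm behind the nest's middle (+x) and are 60 mm high.
- leaf (a joint): Hinge of the jig's leaf: 0 = shut, level, just over the bar; grows as the knob swings up and over to the jig's +x; 1.57 = upright; stops at 1.9, leaning back, where it stays by its weight; below about 1.5 it falls shut. Almost no friction. Aluminium plate 116 x 64 x 10 mm, 0.25 kg, with three drill bushes; shut, its underside is 47 mm above the table and only the bar's two ends show.
- leaf_knob (a point): Centre of the black ball knob (28 mm diameter) on an 8 mm steel rod at the leaf's free end; shut, it is 52 mm above the table and 76 mm from the nest's middle towards the jig's -x. It travels on an arc of 150 mm radius about the hinge pin. The rod joins it from the leaf's side.
- leaf_hinge (a point): Middle of the leaf's hinge pin, 51 mm above the table, 74 mm from the nest's middle towards the jig's +x. The pin runs along the jig's y.
- bar: The work: light beech spacer bar 24 x 80 x 18 mm (x, y, z), 26 g, with three 6 mm through holes 20 mm apart along y. Origin at the centre of its underside, 28 mm above the table when it lies in the jig with its axes parallel to the jig's. To be held across the 24 mm width.
- camera: Inspection camera's stand, bolted down: grey base plate 200 x 110 x 10 mm, two dark uprights (107 mm high, 42 mm either side) and between them the tilting head, pivot 90 mm above the table, 140 mm from the origin along the stand's +x. Origin on the table at the middle of the plate's front (-x) edge. The head looks up, leaning 14 to 26 degrees from vertical towards the stand's -x.
- lens (a point): Centre of the lens glass, in the middle of the white ring light (70 mm diameter) on top of the black camera barrel (48 mm diameter), 45 mm from the tilt pivot. z is the line of sight, out of the lens, up and leaning; y is level and runs across the picture (along the tilt pivot); x runs up and down the picture.
- drill: Bystander: black and red cordless drill lying on its side, about 185 x 240 x 64 mm. Origin on the table under its barrel; y runs along the barrel to the bit.
- bead_tray: Bystander: white tray of wooden beads, 150 x 200 x 28 mm. Origin at the centre of its underside.
- jar: Bystander: clear jar of beads with a black cap, 72 mm diameter, 94 mm high. Origin at the centre of its underside.
- brush: Bystander: wooden chip brush lying flat, 200 x 42 x 20 mm, along its x (handle to -x). Origin on the table under it.
- nest (a point): Middle of the bar's nest, 28 mm above the table, at the tops of two steel rest pads (30 mm either side along the jig's y). Four 5 mm pins (16.5 mm before and behind, 34 mm either side) and an end stop at each end, all 40 mm high above the table, locate the bar with 1 to 2 mm play: it lifts straight up. Beside the middle 50 mm of its long sides there is room for fingers down to the base plate.
Not all that is in view belongs to the job. Of the things that look like the jig, the middle-sized one is meant.

How it is judged:
By the outcome, as a careful person would: the job done as asked, in the order asked, and still so for the second after the job is handed in, while the arm keeps its last pose, push and grip.
It also fails if it takes over 53 s, if anything falls off the work surface, if the arm or the gripper's body presses on something with over 40 N, if the wrist force passes 120 N, or if a joint passes its speed limit or range.

ROBOT

A 6-joint arm with a two-finger parallel gripper is mounted at the origin on the work surface. World frame = base frame: x ahead of the robot, y to its left, z up, the work surface at z = 0. Lengths are in m, angles in degrees, forces in N, time in s.
With the tool pointing down it reaches from about 0.35 to 0.95 m from the base axis. Payload 17.4 kg.
Tool frame: the origin (TCP) lies between the finger pads; the fingertips stand 8 mm ahead of it and the grasp point (between the pads) lies 11 mm behind it; z points along the fingers, y is the line along which they close (so a half turn about z gives the same grasp; the last joint's range is limited). The gripper opens to 93 mm and grips with 3 to 60 N. Pads are 15 mm wide; open, the fingers measure 128 mm over their backs; the gripper's body (75 mm by 188 mm) begins 65 mm behind the grasp point.
Start: joints at [61.834, 6.646, 82.598, -0, 90.757, -2.166], TCP at [0.296, 0.607, 0.227] pointing down, gripper open.
Joint ranges: [-162.19, 162.19], [-47.58, 125.68], [4.15, 143.07], [-65.23, 245.23], [0.69, 171.88], [-170.13, 170.13]. Speed limits (degrees/s): [108.29, 108.29, 127.2, 180, 180, 180].

INTERFACE

Orientations are given as a 3x3 rotation matrix whose columns are the frame's x, y, z axes.
In Python, from cell import ctrl, vision gives the robot as it stands.
- The arm moves only by the shell command python3 -m pendant 'ROWS' [FORCE]. ROWS is a JSON object whose one key "deltas" holds a list that holds one entry, the list of rows, each a list of 5 numbers: the closure, from -1 (fully open) to 1 (shut), then the shift along the tool's x, y, z in cm, then the turn about the tool's z in degrees. In form: {"deltas": [[[jaw, tx, ty, tz, twist], ...]]}. A call has 1 to 8 rows; each row is the pose to reach, as a shift and turn from the pose commanded when the call began, along the tool's axes at that moment; what a row does not reach only later rows make up. A row lasts 1/8 s, in which the tool goes at most 62.5 mm and 10.7 degrees, less where a joint would pass 70% of its speed; a pose out of reach is approached as far as the arm can. A call with a gripper value outside its range is refused whole. The fingers move at their own pace and stop on an object; FORCE is the grip in N (left out, the last holds). Time passes only in rows, so rows that repeat a pose let the fingers close. It gives the time, the measured TCP pose, the force, the opening and the grip force at its end, in the units of the state.
- ctrl.get_state(): the state, without advancing time (a new reading comes with each control period).
- vision.snapshot(name): name is "scene" or "top" or "wrist"; returns the picture (420x560x3 uint8, red, green, blue); there is no depth.
- vision.get_calibration(name): a dict with "fx", "fy", "cx", "cy" (pixels), "k1" (the pictures are not rectified: a ray, as slopes to the right and down, at radius r is drawn at 1 + k1 r^2 times it, then the intrinsics apply), "R" (3x3) and "t" (3): a world point X has camera coordinates R X + t; the wrist camera has in their place "mount" (4x4, takes a point from camera to tool coordinates, whose origin is the TCP and whose axes are the flange's). Camera axes: x right, y down, z forward; pixel columns grow to the right and rows downward; lengths in m; the calibration is good to about 2 mm. A picture is of the moment at which its call begins: read the wrist's pose just before it. get_calibration takes no time and is no camera call.
- ctrl.job_done(): hands the job in; it is judged then, once.
The state is a dict: "t": time; "joints": joint angles; "joint_velocities": joint speeds; "joint_efforts": joint torques, N m; "tcp_pos": TCP position; "tool_rot": TCP orientation; "contact_force": force on the tool from outside, world axes, zero at the start; "torque": the same for the moment, N m; "opening": opening from 0.0 (shut) to 1.0 (fully open); "grasp_force": force on a finger pad.
Only numpy, scipy, OpenCV 4.12 (cv2) and the standard library are available. Lean on these libraries where they do the work, as an engineer would, in place of code of your own. Each camera call takes 0.05 s, during which the arm holds its last target. There are 200 camera calls.

## Working session

There is one attempt and no reset: what is moved stays moved. The work goes in short steps, Python scripts to look and compute and a shell command to move; the robot and the scene stay as the last step left them, time stands still between calls to the robot, and variables do not carry over. Pictures are saved under pics/ and viewed, at most 10 in all, crops included, and the job is handed in when it is done.

```bash
ls; mkdir -p pics; python3 - <<'E'
from cell import ctrl, vision
import cv2,numpy as np
s=ctrl.get_state(); print(s['t'],s['tcp_pos'],np.round(s['tool_rot'],3).tolist())
for n in ["scene","top","wrist"]:
    im=vision.snapshot(n); cv2.imwrite(f"pics/{n}0.png",im[:,:,::-1]); print(n,vision.get_calibration(n))
a=cv2.imread("pics/scene0.png");b=cv2.imread("pics/top0.png")
E
```

```text
pics
0.0 [0.29582757 0.60649992 0.22593046] [[-0.899, 0.438, -0.001], [0.438, 0.899, -0.001], [0.0, -0.001, -1.0]]
scene {'fx': 391.08387280365014, 'fy': 391.08387280365014, 'cx': 278.1114892531972, 'cy': 207.4609073083498, 'k1': -0.1153680645555721, 'R': array([[ 0.82901914,  0.55918125,  0.00660245],
       [ 0.4821492 , -0.70873375, -0.51500351],
       [-0.28330092,  0.43013113, -0.85716264]]), 't': array([-0.45585417, -0.19934862,  1.24315419])}
top {'fx': 402.7855870271621, 'fy': 402.7855870271621, 'cx': 284.515886855132, 'cy': 213.47907039176965, 'k1': -0.11462981806360605, 'R': array([[ 0.01746734, -0.99980583, -0.00912138],
       [-0.98802075, -0.01586101, -0.15350384],
       [ 0.15332936,  0.01169342, -0.98810595]]), 't': array([-0.00716755,  0.53583514,  1.11348292])}
wrist {'fx': 309.72891843674364, 'fy': 309.72891843674364, 'cx': 278.40676009481825, 'cy': 208.1635704960021, 'k1': -0.06673105996854944, 'mount': array([[ 3.04171314e-04, -9.53136022e-01, -3.02541951e-01,
         8.31162390e-02],
       [ 9.99999576e-01,  5.52895733e-04, -7.36471930e-04,
         1.63847211e-03],
       [ 8.69232079e-04, -3.02541598e-01,  9.53135786e-01,
        -1.57794468e-01],
       [ 0.00000000e+00,  0.00000000e+00,  0.00000000e+00,
         1.00000000e+00]])}
```

View pics/scene0.png

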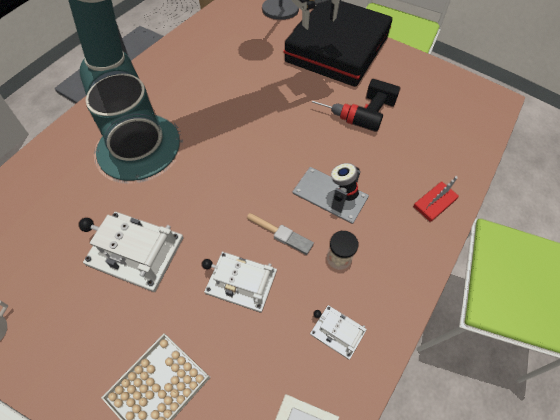

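View pics/top0.png

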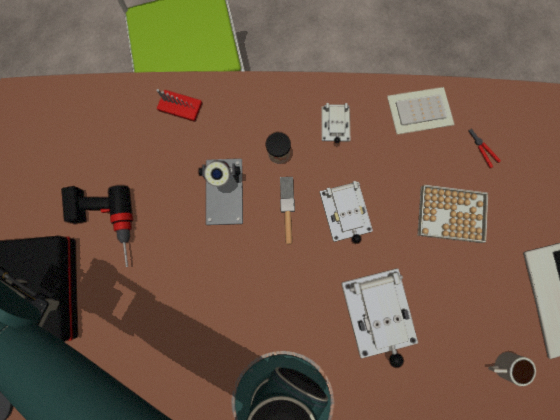

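Candidates: large jig (top 380,312), middle jig (top 346,211), small jig (top 336,122). The middle-sized one is meant, so I'll check it in a close crop together with the camera.

```bash
python3 - <<'E'
import cv2,numpy as np
a=cv2.imread("pics/scene0.png");b=cv2.imread("pics/top0.png")
def c(im,x,y,w,h,s): 
    o=cv2.resize(im[y:y+h,x:x+w],None,fx=s,fy=s,interpolation=cv2.INTER_CUBIC)
    for k in range(0,w,10): cv2.putText(o,str(x+k),(int(k*s),8),0,.28,(0,255,255),1); cv2.line(o,(int(k*s),10),(int(k*s),14),(0,255,255),1)
    for k in range(0,h,10): cv2.putText(o,str(y+k),(0,int(k*s)+4),0,.28,(0,255,255),1); cv2.line(o,(20,int(k*s)),(24,int(k*s)),(0,255,255),1)
    return o
r1=np.hstack([c(b,310,170,80,60,5)[:300],c(b,190,150,80,60,5)[:300]])
r2=np.hstack([c(a,200,245,80,60,5),c(a,290,155,80,60,5)[:300]])
cv2.imwrite("pics/crop1.png",np.vstack([r1,r2]))
E
```

```text
(no output)
```

View pics/crop1.png

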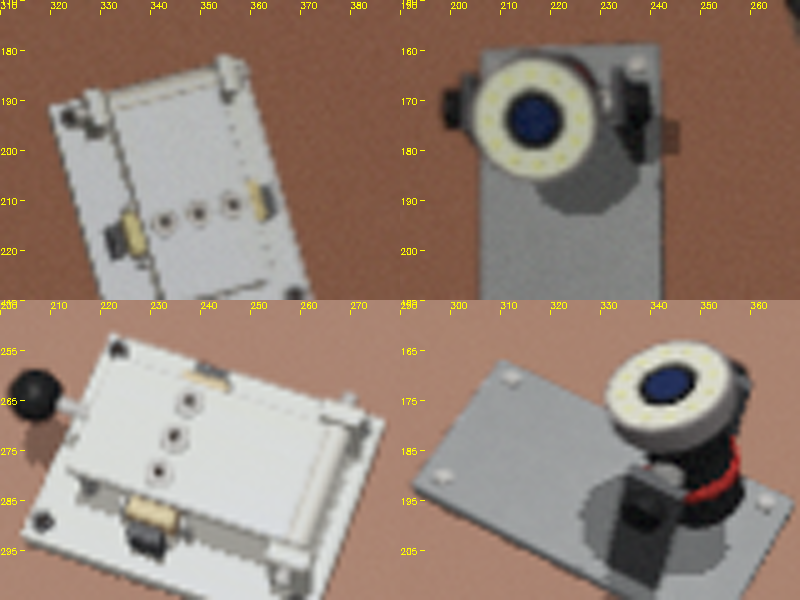

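```bash
cat > go.py <<'E'
from fit import *
def to(p,yaw=None):
    s=ctrl.get_state(); R=np.array(s['tool_rot']); d=R.T@(np.array(p)-s['tcp_pos'])*100
    y=np.degrees(np.arctan2(R[1,1],R[0,1])); tw=None if yaw is None else -((yaw-y+180)%360-180)
    print('t',s['t'],'delta cm',np.round(d,2),'yaw',round(y,1),'twist',tw)
E
python3 -c "
from go import *
to([.468,-.202,.25],-74.6)"
```

```text
t 0.15 delta cm [-50.92 -65.13  -2.34] yaw 64.0 twist 138.59843379872083
```

```bash
python3 -m pendant '{"deltas":[[[-1,-29,-37,-2.4,80],[-1,-29,-37,-2.4,80],[-1,-29,-37,-2.4,80],[-1,-29,-37,-2.4,80],[-1,-29,-37,-2.4,80],[-1,-29,-37,-2.4,80],[-1,-29,-37,-2.4,80],[-1,-29,-37,-2.4,80]]]}'; python3 -c "
from go import *
to([.468,-.202,.25],-74.6)"
```

```text
t: 1.15
tcp_pos: [0.3945, 0.1446, 0.251]
tool_rot: [[0.282, 0.96, 0.001], [0.96, -0.282, -0.0], [0.0, 0.001, -1.0]]
contact_force: [1.0, 0.6, 0.6]
opening: 0.998
grasp_force: 0.0
t 1.15 delta cm [-31.18  16.82   0.1 ] yaw -16.4 twist 58.2393658523697
```

```bash
python3 -m pendant '{"deltas":[[[-1,-31.2,16.8,0,58.2],[-1,-31.2,16.8,0,58.2],[-1,-31.2,16.8,0,58.2],[-1,-31.2,16.8,0,58.2],[-1,-31.2,16.8,0,58.2],[-1,-31.2,16.8,0,58.2],[-1,-31.2,16.8,0,58.2],[-1,-31.2,16.8,0,58.2]]]}'; python3 - <<'E'
from go import *
import cv2
to([.468,-.202,.063],-74.6)
s=ctrl.get_state(); im=vision.snapshot('wrist')[:,:,::-1]; c=vision.get_calibration('wrist')
np.save('w1.npy',np.r_[s['tcp_pos'],np.ravel(s['tool_rot'])]); cv2.imwrite('pics/w1raw.png',im)
o=cv2.resize(im,(784,588),interpolation=cv2.INTER_CUBIC)
for k in range(0,560,40): cv2.putText(o,str(k),(int(k*1.4),10),0,.35,(0,255,255),1)
for k in range(0,420,40): cv2.putText(o,str(k),(0,int(k*1.4)+4),0,.35,(0,255,255),1)
cv2.imwrite('pics/w1.png',o)
q=[.54147,-.1817,.268]
print(proj(c,place(q,[(-76,0,52),(0,20,58),(0,-20,58),(-65,60,14),(-65,-60,14),(90,60,14),(90,-60,14)]),(s['tcp_pos'],s['tool_rot'])).round(1).tolist())
E
```

```text
t: 2.15
tcp_pos: [0.4697, -0.1989, 0.2504]
tool_rot: [[0.962, 0.273, -0.0], [0.273, -0.962, 0.0], [-0.0, -0.001, -1.0]]
contact_force: [-0.1, 0.3, 0.3]
opening: 0.999
grasp_force: 0.0
t 2.15 delta cm [-0.24  0.26 18.74] yaw -74.2 twist 0.42648670102266806
[[280.4, 189.0], [262.9, 122.9], [299.4, 123.2], [233.8, 173.2], [326.7, 174.0], [230.0, 42.3], [333.1, 43.3]]
```

View pics/w1.png

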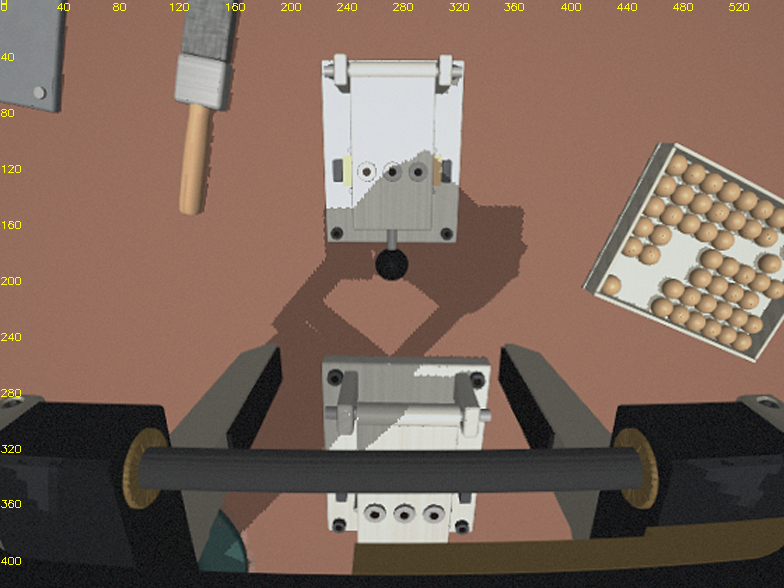

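Knob is at (279.6,188.6), bushes at (262,123), (280,123) and (298.6,123), and the plate corners are at (231.5,173) and (326.4,173) — this agrees with the fit. I'll refine it with these points.

```bash
cat > f2.py <<'E'
from go import *
w=np.load('w1.npy'); W=vision.get_calibration('wrist'); ps=(w[:3],w[3:].reshape(3,3))
D=[((-76,0,52),279.6,188.6),((0,20,58),262.1,122.9),((0,0,58),280,122.9),((0,-20,58),298.6,122.9),((-65,60,14),231.5,172.9),((-65,-60,14),326.4,172.9),((90,60,14),230,43.5),((90,-60,14),330.7,43.6)]
f=lambda q:np.concatenate([(proj(W,place(q,[P]),ps)[0]-[u,v]) for P,u,v in D])
r=least_squares(f,[.54,-.18,.27],loss='soft_l1'); q=r.x; print(q,np.degrees(q[2])); print(f(q).reshape(-1,2).round(1).tolist())
k=place(q,[(-76,0,0)])[0]; print(k); k[2]=.052+0-.008
to(k,np.degrees(q[2])-90)
E
python3 f2.py
```

```text
[ 0.54126981 -0.18058307  0.27161806] 15.562568564286993
[[0.0, 0.3], [-0.3, -0.0], [0.1, 0.0], [-0.3, 0.2], [1.6, 0.4], [-0.4, 0.8], [-1.2, -1.1], [1.2, -0.6]]
[ 0.46805612 -0.20097315  0.        ]
t 2.2 delta cm [-0.23  0.2  20.66] yaw -74.1 twist 0.3062010150756862
```

```bash
python3 -m pendant '{"deltas":[[[-1,-0.2,0.2,5,0.3],[-1,-0.2,0.2,10,0.3],[-1,-0.2,0.2,15,0.3],[-1,-0.2,0.2,18,0.3],[-1,-0.2,0.2,20,0.3],[-1,-0.2,0.2,20.8,0.3],[0.3,-0.2,0.2,20.8,0.3],[1,-0.2,0.2,20.8,0.3]]]}' 12;  python3 -m pendant '{"deltas":[[[1,0,0,0,0],[1,0,0,0,0],[1,0,0,0,0],[1,0,0,0,0]]]}'; python3 - <<'E'
import numpy as np
for k in range(1,9):
  for a in (6.85,13.6):
    t=np.radians(a*k); print(a*k,round(15*(1-np.cos(t)),2),round(-15*np.sin(t),2))
E
```

```text
t: 3.2
tcp_pos: [0.4691, -0.2019, 0.0439]
tool_rot: [[0.964, 0.267, 0.002], [0.267, -0.964, -0.001], [0.001, 0.001, -1.0]]
contact_force: [-0.4, 0.4, -0.0]
opening: 0.834
grasp_force: 0.0
t: 3.7
tcp_pos: [0.4685, -0.2017, 0.0427]
tool_rot: [[0.964, 0.267, -0.0], [0.267, -0.964, -0.0], [-0.0, 0.0, -1.0]]
contact_force: [0.6, -0.4, -0.2]
opening: 0.404
grasp_force: 0.0
6.85 0.11 -1.79
13.6 0.42 -3.53
13.7 0.43 -3.55
27.2 1.66 -6.86
20.549999999999997 0.95 -5.27
40.8 3.65 -9.8
27.4 1.68 -6.9
54.4 6.27 -12.2
34.25 2.6 -8.44
68.0 9.38 -13.91
41.099999999999994 3.7 -9.86
81.6 12.81 -14.84
47.949999999999996 4.95 -11.14
95.2 16.36 -14.94
54.8 6.35 -12.26
108.8 19.83 -14.2
```

```bash
python3 -m pendant '{"deltas":[[[1,0,0,0,0],[1,0,0,0,0],[1,0,0,0,0],[1,0,0,0,0]]]}'; python3 -m pendant '{"deltas":[[[1,0.1,0,-1.8,0],[1,0.4,0,-3.55,0],[1,0.4,0,-3.55,0]]]}'
```

```text
t: 4.2
tcp_pos: [0.4682, -0.2007, 0.0425]
tool_rot: [[0.964, 0.267, -0.001], [0.267, -0.964, 0.002], [-0.0, -0.002, -1.0]]
contact_force: [-3.0, 8.6, 3.8]
opening: 0.293
grasp_force: 12.0
t: 4.58
tcp_pos: [0.4722, -0.1996, 0.0788]
tool_rot: [[0.964, 0.268, -0.001], [0.268, -0.964, 0.002], [-0.0, -0.002, -1.0]]
contact_force: [-2.9, 7.7, -0.2]
opening: 0.294
grasp_force: 12.0
```

```bash
python3 -m pendant '{"deltas":[[[1,0.5,-0.1,-1.7,0],[1,1.25,-0.1,-3.3,0],[1,2.15,-0.1,-4.85,0],[1,3.2,-0.1,-6.25,0],[1,4.5,-0.1,-7.6,0],[1,5.85,-0.1,-8.65,0],[1,7.4,-0.1,-9.6,0],[1,8.95,-0.1,-10.4,0]]]}'; python3 -m pendant '{"deltas":[[[1,1.7,0,-0.55,0],[1,3.45,0,-0.9,0],[1,5.2,0,-1.1,0],[1,7,0,-1.0,0],[1,8.7,0,-0.75,0],[1,9.9,0,-0.45,0],[1,9.9,0,-0.45,0]]]}'
```

```text
t: 5.58
tcp_pos: [0.5594, -0.1752, 0.1825]
tool_rot: [[0.964, 0.267, -0.0], [0.267, -0.964, 0.0], [-0.0, -0.0, -1.0]]
contact_force: [1.8, 3.1, -9.1]
opening: 0.29
grasp_force: 12.0
t: 6.45
tcp_pos: [0.6548, -0.1488, 0.1865]
tool_rot: [[0.963, 0.268, 0.0], [0.268, -0.963, 0.0], [0.0, -0.0, -1.0]]
contact_force: [-0.5, 5.6, 1.0]
opening: 0.293
grasp_force: 12.0
```

```bash
python3 -m pendant '{"deltas":[[[-1,0,0,0,0],[-1,0,0,0,0],[-1,0,0,0,0],[-1,0,0,-4,0],[-1,0,0,-9,0],[-1,-3,0,-9,0],[-1,-6,0,-9,0]]]}'; python3 - <<'E'
from go import *
to([.5413,-.1806,.25],15.56)
E
```

```text
t: 7.32
tcp_pos: [0.5952, -0.1656, 0.2772]
tool_rot: [[0.964, 0.267, 0.001], [0.267, -0.964, -0.001], [0.001, 0.001, -1.0]]
contact_force: [0.6, -1.0, -0.7]
opening: 0.977
grasp_force: 0.0
t 7.325 delta cm [-5.6  -0.    2.72] yaw -74.5 twist -90.05849955769571
```

```bash
python3 -m pendant '{"deltas":[[[0,-2,0,0,-20],[0,-4,0,0,-40],[0,-5.6,0,0,-80],[0,-5.6,0,0,-80],[0,-5.6,0,0,-80],[0,-5.6,0,0,-80],[0,-5.6,0,0,-80],[0,-5.6,0,0,-80]]]}';python3 -m pendant '{"deltas":[[[0,0,0,3,-10],[0,0,0,3,-10],[0,0,0,3,-10]]]}'; python3 - <<'E'
from go import *
import cv2
to([.5413,-.1806,.06],15.56)
s=ctrl.get_state(); im=vision.snapshot('wrist')[:,:,::-1]; c=vision.get_calibration('wrist')
np.save('w2.npy',np.r_[s['tcp_pos'],np.ravel(s['tool_rot'])]); cv2.imwrite('pics/w2raw.png',im)
q=[.5413,-.1806,.2716]; P=(s['tcp_pos'],s['tool_rot'])
print(proj(c,place(q,[(12,40,46),(-12,40,46),(12,-40,46),(-12,-40,46),(0,20,46),(0,0,46),(0,-20,46)]),P).round(1).tolist())
o=cv2.resize(im[0:300,120:440],(800,750),interpolation=cv2.INTER_CUBIC)[0:600]
for k in range(0,320,20): cv2.putText(o,str(120+k),(int(k*2.5),10),0,.35,(0,255,255),1)
for k in range(0,240,20): cv2.putText(o,str(k),(0,int(k*2.5)+4),0,.35,(0,255,255),1)
cv2.imwrite('pics/w2.png',o)
E
```

```text
t: 8.32
tcp_pos: [0.5418, -0.1805, 0.2769]
tool_rot: [[-0.1, 0.995, 0.0], [0.995, 0.1, -0.0], [-0.0, 0.0, -1.0]]
contact_force: [-0.6, -0.3, -0.3]
opening: 0.501
grasp_force: 0.0
t: 8.7
tcp_pos: [0.542, -0.1804, 0.2477]
tool_rot: [[-0.263, 0.965, 0.001], [0.965, 0.263, -0.0], [-0.001, 0.001, -1.0]]
contact_force: [-0.3, 0.6, -0.2]
opening: 0.501
grasp_force: 0.0
t 8.7 delta cm [ 1.000e-02 -9.000e-02  1.877e+01] yaw 15.3 twist -0.29751818054455725
[[286.0, 150.6], [265.1, 150.7], [285.8, 216.2], [266.3, 216.3], [275.7, 167.8], [275.8, 184.5], [275.9, 200.6]]
```

View pics/w2.png

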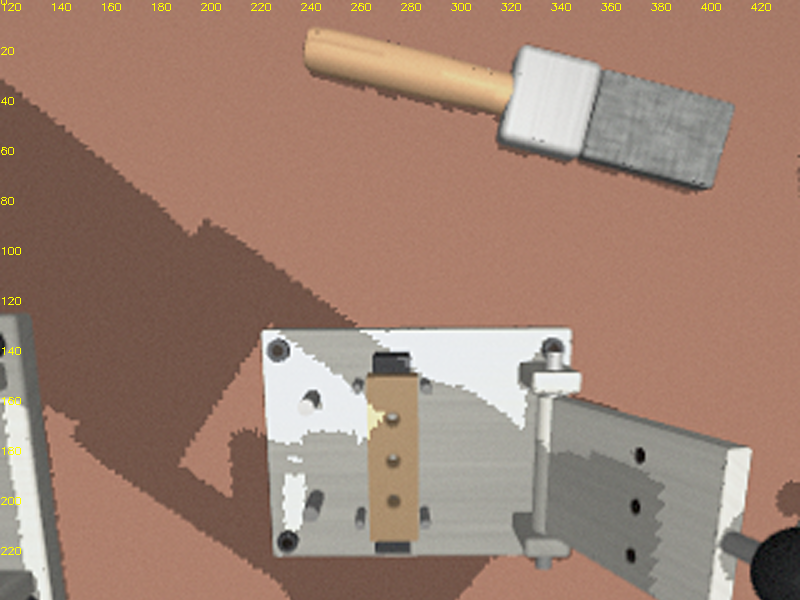

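```bash
python3 -m pendant '{"deltas":[[[0,0,-0.05,5,-0.3],[0,0,-0.05,10,-0.3],[0,0,-0.05,14,-0.3],[0,0,-0.05,17,-0.3],[0,0,-0.05,18.5,-0.3],[0,0,-0.05,19.3,-0.3],[0,0,-0.05,19.3,-0.3]]]}'; python3 -m pendant '{"deltas":[[[0,0,0,0.3,0],[0,0,0,0.3,0]]]}';python3 -m pendant '{"deltas":[[[0,0,0,0.2,0],[0,0,0,0.2,0]]]}'
```

```text
t: 9.62
tcp_pos: [0.5418, -0.1805, 0.0543]
tool_rot: [[-0.272, 0.962, 0.001], [0.962, 0.272, -0.0], [-0.0, 0.001, -1.0]]
contact_force: [-0.4, 0.4, 1.0]
opening: 0.498
grasp_force: 0.0
t: 9.88
tcp_pos: [0.5416, -0.1805, 0.0511]
tool_rot: [[-0.272, 0.962, 0.001], [0.962, 0.272, -0.0], [-0.0, 0.0, -1.0]]
contact_force: [0.0, 0.6, -0.3]
opening: 0.5
grasp_force: 0.0
t: 10.12
tcp_pos: [0.5414, -0.1804, 0.0486]
tool_rot: [[-0.272, 0.962, -0.0], [0.962, 0.272, 0.0], [0.0, -0.0, -1.0]]
contact_force: [0.1, -0.4, 1.2]
opening: 0.497
grasp_force: 0.0
```

```bash
for i in 1 2; do python3 -m pendant '{"deltas":[[[0,0,0,0.15,0],[0,0,0,0.15,0]]]}' | grep -E 'tcp|contact'; done
```

```text
tcp_pos: [0.5414, -0.1804, 0.047]
contact_force: [0.1, -0.8, -0.5]
tcp_pos: [0.5414, -0.1804, 0.0455]
contact_force: [-0.3, 0.4, -0.5]
```

```bash
python3 -m pendant '{"deltas":[[[0,0,0,0.15,0],[0,0,0,0.15,0]]]}' | grep -E 'tcp|contact'
```

```text
tcp_pos: [0.5414, -0.1804, 0.044]
contact_force: [-0.5, -0.2, -0.9]
```

```bash
python3 -m pendant '{"deltas":[[[1,0,0,0,0],[1,0,0,0,0],[1,0,0,0,0],[1,0,0,0,0],[1,0,0,0,0]]]}' 15; python3 -m pendant '{"deltas":[[[1,0,0,0,0],[1,0,0,-1,0],[1,0,0,-3,0],[1,0,0,-8,0],[1,0,0,-13,0],[1,0,0,-18,0],[1,0,0,-22,0],[1,0,0,-22,0]]]}'; python3 - <<'E'
from go import *
print(ctrl.get_state()['joints'])
E
```

```text
t: 11.5
tcp_pos: [0.5415, -0.1804, 0.0442]
tool_rot: [[-0.272, 0.962, 0.0], [0.962, 0.272, 0.0], [-0.0, 0.0, -1.0]]
contact_force: [-0.7, -1.2, 1.1]
opening: 0.255
grasp_force: 15.0
t: 12.5
tcp_pos: [0.5421, -0.1807, 0.2693]
tool_rot: [[-0.272, 0.962, 0.006], [0.962, 0.272, -0.002], [-0.004, 0.005, -1.0]]
contact_force: [0.1, 0.1, -0.8]
opening: 0.26
grasp_force: 15.0
[-2.09891445e+01 -6.99238300e+00  9.22828760e+01  7.78728424e-04
  9.43381580e+01 -3.67892251e+01]
```

```bash
python3 -c "
from go import *
to([.60,.06,.32],2.4)"
```

```text
t 12.5 delta cm [21.56 12.15 -5.09] yaw 15.8 twist 13.400718507180954
```

```bash
python3 -m pendant '{"deltas":[[[1,3,2,-5,3],[1,7,4,-5,6],[1,12,7,-5,10],[1,17,10,-5,13.2],[1,20,11.5,-5,13.2],[1,21.5,12,-5,13.2],[1,21.5,12,-5,13.2],[1,21.5,12,-5,13.2]]]}'; python3 - <<'E'
from go import *
import cv2
s=ctrl.get_state(); im=vision.snapshot('wrist')[:,:,::-1]; c=vision.get_calibration('wrist')
np.save('w3.npy',np.r_[s['tcp_pos'],np.ravel(s['tool_rot'])]); cv2.imwrite('pics/w3raw.png',im)
q=[.5091,.1803,.0422]; P=(s['tcp_pos'],s['tool_rot'])
print(proj(c,place(q,[(0,55,10),(0,-55,10),(200,-55,10),(200,55,10),(121,0,130.7)]),P).round(1).tolist())
o=cv2.resize(im,(784,588),interpolation=cv2.INTER_CUBIC)
for k in range(0,560,20): cv2.putText(o,str(k),(int(k*1.4),10),0,.3,(0,255,255),1)
for k in range(0,420,20): cv2.putText(o,str(k),(0,int(k*1.4)+4),0,.3,(0,255,255),1)
cv2.imwrite('pics/w3.png',o)
E
```

```text
t: 13.5
tcp_pos: [0.5982, 0.0581, 0.3143]
tool_rot: [[-0.045, 0.999, 0.0], [0.999, 0.045, -0.0], [-0.0, 0.0, -1.0]]
contact_force: [0.7, -0.6, 0.2]
opening: 0.255
grasp_force: 15.0
[[215.5, 38.2], [219.0, 120.8], [357.1, 121.3], [362.3, 39.0], [312.8, 69.7]]
```

View pics/w3.png

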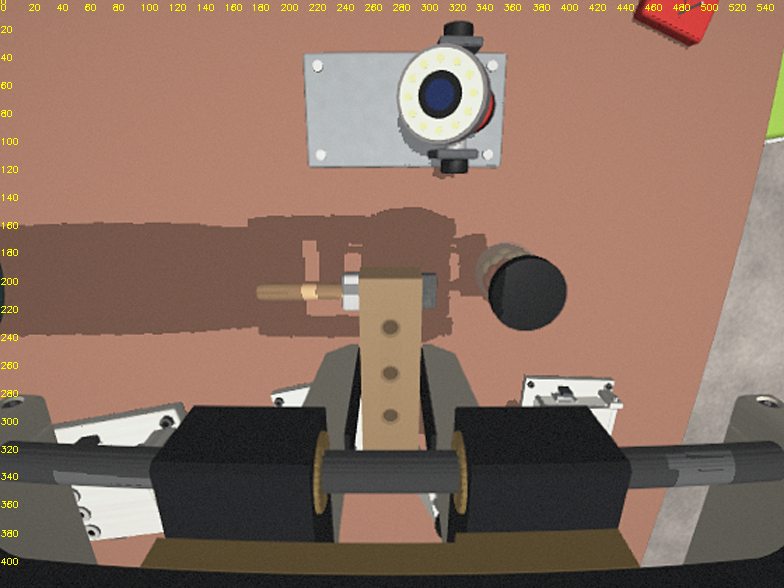

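```bash
cat > f3.py <<'E'
from go import *
import cv2
W=vision.get_calibration('wrist');T=vision.get_calibration('top');S=vision.get_calibration('scene')
w=np.load('w3.npy'); ps=(w[:3],w[3:].reshape(3,3))
D=[((0,55,10),217.1,38.6),((0,-55,10),220.4,119.3),((200,-55,10),356.4,119.3),((200,55,10),362.1,37.9),((140,42,107),329,30),((140,-42,107),323.6,110)]
lens=lambda q:place(q,[(140-45*np.sin(q[3]),0,90+45*np.cos(q[3]))])
f=lambda q:np.concatenate([(proj(W,place(q,[P]),ps)[0]-[u,v]) for P,u,v in D]+[proj(W,lens(q),ps)[0]-[313.9,66.4]])
r=least_squares(f,[.509,.18,.04,.35],loss='soft_l1'); q=r.x; print(q,np.degrees(q[2:]),lens(q)); print(f(q).reshape(-1,2).round(1).tolist())
# blue glass & ring blob centroids, and ring ellipse, in each picture
for n,fn,(x0,y0,x1,y1) in [('W','pics/w3raw.png',(270,20,365,110)),('T','pics/top0.png',(195,155,240,200)),('S','pics/scene0.png',(325,160,365,190))]:
    im=cv2.imread(fn)[y0:y1,x0:x1].astype(int); b=(im[:,:,0]-im[:,:,2]>25)
    n_,lab,st,ce=cv2.connectedComponentsWithStats(b.astype(np.uint8)); i=1+np.argmax(st[1:,4])
    m=(im.min(2)>205).astype(np.uint8); n2,l2,s2,c2=cv2.connectedComponentsWithStats(m); j=1+np.argmax(s2[1:,4])
    ct=max(cv2.findContours((l2==j).astype(np.uint8),cv2.RETR_EXTERNAL,cv2.CHAIN_APPROX_NONE)[0],key=len)
    print(n,'glass',ce[i]+[x0,y0],st[i,4],'ring',[np.round(v,1) for v in cv2.fitEllipse(ct)],(x0,y0))
E
python3 f3.py
```

```text
[0.50875843 0.18188888 0.04391842 0.40379583] [ 2.51633984 23.13579664] [[0.63095946 0.18725921 0.13138093]]
[[-1.9, -1.7], [-1.5, 0.3], [0.7, 0.6], [-0.0, -0.5], [0.0, -0.6], [2.5, 0.3], [0.0, 1.4]]
W glass [313.47989276  66.94369973] 373 ring [array([44.8, 46.4]), array([57.5, 65.7]), np.float64(17.1)] (270, 20)Traceback (most recent call last):
  File "f3.py", line 13, in <module>
    m=(im.min(2)>205).astype(np.uint8); n2,l2,s2,c2=cv2.connectedComponentsWithStats(m); j=1+np.argmax(s2[1:,4])
                                                                                             ~~~~~~~~~^^^^^^^^^^
    return _wrapfunc(a, 'argmax', axis=axis, out=out, **kwds)
    return bound(*args, **kwds)
ValueError: attempt to get argmax of an empty sequence
```

```bash
python3 -m pendant '{"deltas":[[[1,-0.5,5,0,0],[1,-1,10,0,0],[1,-2,16,0,0],[1,-2.5,22,0,0],[1,-3,28,0,0],[1,-3.3,34,0,0],[1,-3.5,38,0,0],[1,-3.5,38,0,0]]]}'; python3 -c "
from go import *
print(np.round(ctrl.get_state()['joints'],2))"
```

```text
t: 14.55
tcp_pos: [0.9692, 0.0394, 0.3137]
tool_rot: [[-0.044, 0.999, 0.004], [0.999, 0.044, 0.0], [-0.0, 0.004, -1.0]]
contact_force: [0.0, -0.0, -0.1]
opening: 0.258
grasp_force: 15.0
[  0.82  55.64   7.17   0.   116.95  -1.69]
```

```bash
python3 -m pendant '{"deltas":[[[1,2,1,0,0],[1,2.9,3,0,0],[1,2.9,5,0,0],[1,2.9,5,0,0],[1,2.9,5,0,0]]]}'; python3 -c "
from go import *
print(np.round(ctrl.get_state()['joints'],2))"
```

```text
t: 15.18
tcp_pos: [0.9853, 0.0695, 0.301]
tool_rot: [[-0.045, 0.999, 0.031], [0.999, 0.045, 0.002], [0.001, 0.032, -1.0]]
contact_force: [0.5, -0.7, -0.3]
opening: 0.255
grasp_force: 15.0
[ 2.5400e+00  5.8210e+01  4.1700e+00  4.0000e-02  1.1581e+02 -0.0000e+00]
```

```bash
python3 -m pendant '{"deltas":[[[1,0,5,0,0],[1,0,10,0,0],[1,0,10,0,0],[1,0,10,0,0]]]}'; python3 -c "
from go import *
print(np.round(ctrl.get_state()['joints'],2))"
```

```text
t: 15.68
tcp_pos: [1.0122, 0.0697, 0.2707]
tool_rot: [[-0.045, 0.996, 0.076], [0.999, 0.045, 0.005], [0.002, 0.076, -0.997]]
contact_force: [0.3, 0.0, -0.1]
opening: 0.255
grasp_force: 15.0
[ 2.4700e+00  6.0000e+01  4.1900e+00  1.2000e-01  1.1146e+02 -8.0000e-02]
```

```bash
python3 -m pendant '{"deltas":[[[1,0,6,-3,0],[1,0,12,-6,0],[1,0,18,-9,0],[1,0,24,-12,0],[1,0,24,-12,0]]]}'; python3 -c "
from go import *
print(np.round(ctrl.get_state()['joints'],2))"
```

```text
t: 16.3
tcp_pos: [1.0159, 0.0665, 0.2956]
tool_rot: [[-0.045, 0.991, 0.123], [0.999, 0.045, 0.008], [0.003, 0.123, -0.992]]
contact_force: [0.2, -0.8, -0.4]
opening: 0.259
grasp_force: 15.0
[  2.25  58.63   4.21   0.21 110.11  -0.26]
```

```bash
python3 -m pendant '{"deltas":[[[1,0,6,-3,0],[1,0,12,-6,0],[1,0,18,-9,0],[1,0,24,-12,0],[1,0,30,-15,0],[1,0,36,-18,0],[1,0,42,-21,0],[1,0,42,-21,0]]]}'; python3 -c "
from go import *
print(np.round(ctrl.get_state()['joints'],2))"
```

```text
t: 17.3
tcp_pos: [1.0123, 0.0618, 0.3345]
tool_rot: [[-0.046, 0.984, 0.17], [0.999, 0.044, 0.011], [0.003, 0.17, -0.985]]
contact_force: [-0.9, -0.1, 0.4]
opening: 0.258
grasp_force: 15.0
[  1.97  56.46   4.2    0.32 109.56  -0.5 ]
```

```bash
for i in 1 2; do python3 -m pendant '{"deltas":[[[1,0.1,6,0,0],[1,0.2,12,0,0]]]}' | grep -E 't:|tcp|rot'; done
```

```text
t: 17.55
tcp_pos: [1.0359, 0.0634, 0.3154]
tool_rot: [[-0.046, 0.976, 0.214], [0.999, 0.044, 0.014], [0.004, 0.214, -0.977]]
t: 17.8
tcp_pos: [1.0566, 0.0648, 0.3023]
tool_rot: [[-0.046, 0.965, 0.258], [0.999, 0.043, 0.017], [0.005, 0.259, -0.966]]
```

```bash
cat > f4.py <<'E'
from fit import *
import cv2,sys
W=vision.get_calibration('wrist')
def contour(fn,box,thr,blue=False):
    x0,y0,x1,y1=box; im=cv2.imread(fn)[y0:y1,x0:x1]; k=4
    im=cv2.resize(im,None,fx=k,fy=k,interpolation=cv2.INTER_CUBIC).astype(int)
    m=(im.min(2)>thr)
    m=m.astype(np.uint8); ct=max(cv2.findContours(m,cv2.RETR_EXTERNAL,cv2.CHAIN_APPROX_NONE)[0],key=cv2.contourArea)
    return cv2.convexHull(ct)[:,0]/k-.375+[x0,y0]
def fit(fn,pf,box,thr,c0):
    w=np.load(pf); ps=(w[:3],w[3:].reshape(3,3)); C=contour(fn,box,thr); ph=np.linspace(0,2*np.pi,180,endpoint=False)
    def circ(p):
        tau,az=p[3:5]; ex=np.array([np.cos(tau)*np.cos(az),np.cos(tau)*np.sin(az),np.sin(tau)]); ey=np.array([-np.sin(az),np.cos(az),0])
        return proj(W,p[:3]+.035*(np.outer(np.cos(ph),ex)+np.outer(np.sin(ph),ey)),ps)
    def res(p):
        P=circ(p); d=np.linalg.norm(C[:,None]-P[None],axis=2); i=d.argmin(1); e=C-P[i]
        n=P[(i+1)%180]-P[i-1]; n/=np.linalg.norm(n,axis=1,keepdims=True); return np.r_[e[:,0]*n[:,1]-e[:,1]*n[:,0],(p[4]-.044)*20]
    r=least_squares(res,[*c0,.37,.044],loss='soft_l1',f_scale=.5); p=r.x
    print(thr,'lens',p[:3].round(4),'tau',np.degrees(p[3]).round(2),'rms',np.sqrt(np.mean(res(p)**2)).round(2)); return p
if __name__=='__main__':
    for t in (150,170,185,200,210): fit('pics/w3raw.png','w3.npy',(272,22,358,110),t,[.631,.187,.131])
E
python3 f4.py
python3 - <<'E'
import cv2
im=cv2.imread('pics/w3raw.png')
print(im[67,276:292].min(1),im[67,335:360].min(1)); print(im[25:40,313].min(1),im[92:110,313].min(1))
E
```

```text
150 lens [0.6331 0.1915 0.1033] tau 23.69 rms 0.11
170 lens [0.6334 0.1919 0.1003] tau 24.23 rms 0.08
185 lens [0.6337 0.1922 0.0982] tau 24.32 rms 0.09
200 lens [0.6339 0.1924 0.0964] tau 24.73 rms 0.08
210 lens [0.6341 0.1926 0.0944] tau 24.61 rms 0.09
[182 182 181 182 186 187 184 152 135 180 232 229 224 191 176 178] [190 178 180 180 181 200 227 228 228 220 139 138 130  97  87  77  40  91
 158 181 175 175 176 177 157]
[112 114  98  62  39  28  84 136 148 219 228 227 227 203 178] [183 181 180 186 216 229 231 218 131 141 123 103 117 112  99  96 103 100]
```

```bash
sed -e 's/p\[:3\]+.035\*/p[:3]+p[5]*/; s/(p\[4\]-.044)\*20\]/(p[4]-.044)*20,(p[2]-.09-.045*np.cos(p[3]))*3e3]/; s/\.37,\.044\]/.37,.044,.034]/; s/np.degrees(p\[3\])/p[5],np.degrees(p[3])/' f4.py > f5.py; python3 f5.py
```

```text
150 lens [0.6304 0.1878 0.1312] tau 0.03234711607510844 23.69 rms 0.11
170 lens [0.6304 0.1879 0.131 ] tau 0.032099532373708134 24.23 rms 0.08
185 lens [0.6304 0.1879 0.131 ] tau 0.031921444100334824 24.32 rms 0.09
200 lens [0.6304 0.1879 0.1309] tau 0.0317798077756507 24.73 rms 0.08
210 lens [0.6304 0.1879 0.1309] tau 0.031613536389201655 24.61 rms 0.09
```

```bash
for i in 1 2 3; do python3 -m pendant '{"deltas":[[[1,0,6,-1,0],[1,0,12,-2,0]]]}' | grep -E 't:|tcp|rot'; done
```

```text
t: 18.05
tcp_pos: [1.069, 0.0641, 0.309]
tool_rot: [[-0.046, 0.951, 0.304], [0.999, 0.042, 0.019], [0.006, 0.305, -0.952]]
t: 18.3
tcp_pos: [1.0804, 0.0634, 0.319]
tool_rot: [[-0.046, 0.935, 0.351], [0.999, 0.041, 0.022], [0.006, 0.352, -0.936]]
t: 18.55
tcp_pos: [1.0899, 0.0628, 0.3321]
tool_rot: [[-0.047, 0.917, 0.396], [0.999, 0.04, 0.025], [0.007, 0.396, -0.918]]
```

```bash
python3 -m pendant '{"deltas":[[[1,0,3.5,0,0]]]}' | grep -E 't:|tcp|rot'; python3 -m pendant '{"deltas":[[[1,0,0,0,0]]]}' | grep -E 't:|tcp'; python3 -c "
from go import *
s=ctrl.get_state();R=np.array(s['tool_rot']);z=R[:,2];print(np.degrees(np.arcsin(np.hypot(*z[:2]))),np.degrees(np.arctan2(z[1],z[0])),np.degrees(np.arcsin(R[2,0])),s['joints'])"
```

```text
t: 18.68
tcp_pos: [1.0965, 0.0628, 0.3336]
tool_rot: [[-0.047, 0.908, 0.416], [0.999, 0.04, 0.026], [0.007, 0.417, -0.909]]
t: 18.8
tcp_pos: [1.0965, 0.0628, 0.3322]
tool_rot: [[-0.047, 0.909, 0.414], [0.999, 0.04, 0.026], [0.007, 0.415, -0.91]]
24.52031571682945 3.542269487143308 0.3971774281847617 [ 1.74629966 57.89798039  4.22075273  0.74654697 93.37129393 -0.63313258]
```

```bash
python3 - <<'E'
from go import *
w=np.load('w3.npy');W=vision.get_calibration('wrist'); R=w[3:].reshape(3,3)
X=np.array([[0,y,-.0018] for y in (0,)]); 
pts=np.array([[x,0,-.0018] for x in (.02,0,-.02)]); print(proj(W,w[:3]+pts@R.T,(w[:3],R)).round(1).tolist())
to([.57,.09,.29])
E
```

```text
[[274.9, 236.4], [275.0, 269.3], [275.1, 299.7]]
t 18.8 delta cm [  5.14 -49.5  -17.9 ] yaw 2.5 twist None
```

```bash
python3 - <<'E'
from go import *
w=np.load('w2.npy');W=vision.get_calibration('wrist');ps=(w[:3],w[3:].reshape(3,3))
D=[((-65,60,14),224.8,131.8),((90,60,14),348.4,131.4),((-65,-60,14),229.2,221.8),((16.5,34,40),290,154),((-16.5,34,40),263.5,154),((16.5,-34,40),289.8,204.5),((-16.5,-34,40),264.2,204.5)]
f=lambda q:np.concatenate([(proj(W,place(q,[P]),ps)[0]-[u,v]) for P,u,v in D])
r=least_squares(f,[.54,-.18,.27],loss='soft_l1'); q=r.x; print(q,np.degrees(q[2])); print(f(q).reshape(-1,2).round(1).tolist())
E
python3 -m pendant '{"deltas":[[[1,1,-6,-2.5,0],[1,1.5,-12,-5,0],[1,2,-18,-7.5,0],[1,3,-24,-10,0],[1,3.5,-30,-12,0],[1,4,-36,-14,0],[1,5,-42,-16,0],[1,5,-46,-17,0]]]}'; python3 - <<'E'
from go import *
to([.57,.09,.29])
E
```

```text
[ 0.54173517 -0.17832942  0.27078073] 15.514592780665856
[[-0.8, -1.5], [1.3, -1.5], [-0.3, 0.0], [0.8, -0.1], [-0.8, 0.0], [0.6, 4.6], [-0.5, 4.7]]
t: 19.8
tcp_pos: [0.7143, 0.0857, 0.3095]
tool_rot: [[-0.047, 0.909, 0.414], [0.999, 0.04, 0.026], [0.007, 0.415, -0.91]]
contact_force: [0.2, 0.0, 1.6]
opening: 0.253
grasp_force: 15.0
t 19.8 delta cm [  1.09 -13.91  -4.2 ] yaw 2.5 twist None
```

```bash
python3 -m pendant '{"deltas":[[[1,0.5,-5,-1.5,0],[1,1,-10,-3,0],[1,1,-13.9,-4.2,0],[1,1,-13.9,-4.2,0],[1,1,-13.9,-4.2,0]]]}'; python3 - <<'E'
from go import *
import cv2
s=ctrl.get_state(); im=vision.snapshot('wrist')[:,:,::-1]; c=vision.get_calibration('wrist')
np.save('w4.npy',np.r_[s['tcp_pos'],np.ravel(s['tool_rot'])]); cv2.imwrite('pics/w4raw.png',im)
P=(s['tcp_pos'],s['tool_rot'])
print(proj(c,[[.6304,.1879,.131]],P).round(1).tolist())
o=cv2.resize(im[0:400,160:460],(600,800),interpolation=cv2.INTER_CUBIC)[:600]
for k in range(0,300,20): cv2.putText(o,str(160+k),(int(k*2),10),0,.3,(0,255,255),1)
for k in range(0,300,20): cv2.putText(o,str(k),(0,int(k*2)+4),0,.3,(0,255,255),1)
cv2.imwrite('pics/w4.png',o)
E
```

```text
t: 20.42
tcp_pos: [0.5726, 0.089, 0.2908]
tool_rot: [[-0.047, 0.909, 0.415], [0.999, 0.04, 0.026], [0.007, 0.416, -0.91]]
contact_force: [1.4, 0.9, -0.1]
opening: 0.257
grasp_force: 15.0
[[266.7, 100.6]]
```

View pics/w4.png

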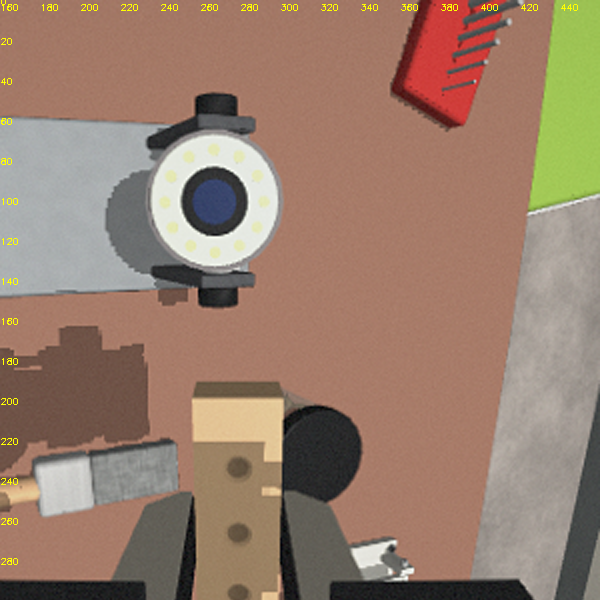

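```bash
cat >> f5.py <<'E'
    print('w4')
    for t in (150,170,185,200): p=fit('pics/w4raw.png','w4.npy',(225,58,310,140),t,[.631,.187,.131])
    from go import to
    w=np.load('w4.npy'); R=w[3:].reshape(3,3)
    pts=np.array([[x,0,-.0018] for x in (.02,0,-.02)]); pr=proj(W,w[:3]+pts@R.T,(w[:3],R)); print('bar',pr.round(1).tolist())
    h=lambda v: (proj(W,w[:3]+(pts+[v[0],v[1],v[2]])@R.T,(w[:3],R))-[[279,233.5],[279.1,266.5],[279.5,296.5]]).ravel()
    b=least_squares(h,[0,0,0]).x; print('bar apparent offset mm',b*1000, h(b).round(2))
    l=fit('pics/w4raw.png','w4.npy',(225,58,310,140),170,[.631,.187,.131])[:3]
    for tau in (23.8,24.3):
        t=np.radians(tau); az=np.radians(2.7); n=np.array([-np.sin(t)*np.cos(az),-np.sin(t)*np.sin(az),np.cos(t)])
        for bb in ([b[0],b[1],.0162],[0,0,.0162]):
            to(l+.1*n-R@np.array(bb))
E
python3 f5.py
```

```text
150 lens [0.6302 0.1878 0.1312] tau 0.032317376498249784 23.69 rms 0.11
170 lens [0.6302 0.1879 0.131 ] tau 0.03207004844803959 24.23 rms 0.08
185 lens [0.6302 0.1879 0.131 ] tau 0.031892192499201416 24.32 rms 0.09
200 lens [0.6302 0.1878 0.1309] tau 0.03175059145737109 24.73 rms 0.08
210 lens [0.6302 0.1879 0.1309] tau 0.031584542074179565 24.61 rms 0.09
w4
150 lens [0.6307 0.1881 0.1308] tau 0.03258053079966817 25.01 rms 0.1
170 lens [0.6305 0.188  0.1312] tau 0.03214865048935363 23.81 rms 0.09
185 lens [0.6306 0.188  0.131 ] tau 0.03197774390475095 24.29 rms 0.08
200 lens [0.6306 0.188  0.131 ] tau 0.031777202039362726 24.44 rms 0.09
bar [[274.9, 236.4], [275.0, 269.3], [275.1, 299.7]]
bar apparent offset mm [0.95275925 2.35256688 1.74957765] [ 0.25  0.09  0.09 -0.19 -0.36  0.1 ]
170 lens [0.6305 0.188  0.1312] tau 0.03214865048935363 23.81 rms 0.09
t 20.475 delta cm [ 9.48 -1.09  5.51] yaw 2.5 twist None
t 20.475 delta cm [ 9.58 -0.86  5.51] yaw 2.5 twist None
t 20.475 delta cm [ 9.48 -1.18  5.51] yaw 2.5 twist None
t 20.475 delta cm [ 9.58 -0.94  5.51] yaw 2.5 twist None
```

```bash
python3 -m pendant '{"deltas":[[[1,3,-0.4,0,-0.2],[1,6,-0.8,0,-0.2],[1,8.5,-1.1,1,-0.2],[1,9.5,-1.1,3,-0.2],[1,9.5,-1.1,4.5,-0.2],[1,9.5,-1.1,5.5,-0.2],[1,9.5,-1.1,5.5,-0.2],[1,9.5,-1.1,5.5,-0.2]]]}'; python3 - <<'E'
from go import *
import cv2
s=ctrl.get_state(); R=np.array(s['tool_rot']); p=np.array(s['tcp_pos'])
t=np.radians(24.2); az=np.radians(2.7); n=np.array([-np.sin(t)*np.cos(az),-np.sin(t)*np.sin(az),np.cos(t)])
l=np.array([.6305,.188,.1311]); u=p+R@[.0008,.0022,.0162]-l; uu=p+R@[0,0,.0162]-l
print('dist',u@n*1000,'lateral',(u-(u@n)*n)*1000,(uu-(uu@n)*n)*1000,'angle',np.degrees(np.arccos(-R[:,2]@n)),s['t'])
a=vision.snapshot('top')[:,:,::-1];b=vision.snapshot('scene')[:,:,::-1]
cv2.imwrite('pics/fin.png',np.hstack([cv2.resize(a[110:260,150:400],(500,300),interpolation=2)[:, :400],cv2.resize(b[120:320,250:450],(400,400),interpolation=2)[:300]]))
E
```

```text
t: 21.48
tcp_pos: [0.581, 0.1844, 0.237]
tool_rot: [[-0.049, 0.909, 0.415], [0.999, 0.042, 0.026], [0.006, 0.416, -0.91]]
contact_force: [0.9, -0.2, 0.1]
opening: 0.256
grasp_force: 15.0
dist 100.77155110484345 lateral [ 0.40194156 -0.37729692  0.17245161] [-1.5651357  -1.26990161 -0.72950344] angle 0.49347337463706636 21.475
```

View pics/fin.png

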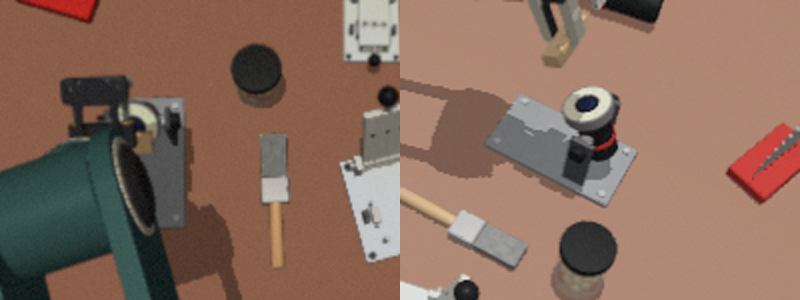

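The bar is held in line above the lens, the leaf stands open, and the bystanders in view look undisturbed. I'm handing it in.

```bash
python3 -m pendant '{"deltas":[[[1,0,0,0,0],[1,0,0,0,0],[1,0,0,0,0]]]}'; python3 -c "
from cell import ctrl
print(max(map(abs,ctrl.get_state()['joint_velocities']))); print(ctrl.job_done())"
```

```text
t: 21.95
tcp_pos: [0.5807, 0.1849, 0.2365]
tool_rot: [[-0.05, 0.909, 0.414], [0.999, 0.043, 0.026], [0.005, 0.415, -0.91]]
contact_force: [-0.1, 0.0, -0.2]
opening: 0.255
grasp_force: 15.0
0.13964634265488154
the job is handed in; nothing more can be done
None
```

Job handed in at 22 s: the leaf stands open, and the bar is held still about 100 mm in front of the lens, by my measurements within 2 mm of centre and 0.5° of square; the judge's verdict was not shown.

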